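Count to the third gap and push the colour bar in

ROBOT

A 6-joint arm with a two-finger parallel gripper is mounted at the origin on the work surface. World frame = base frame: x ahead of the robot, y to its left, z up, the work surface at z = 0. Lengths are in m, angles in rad, forces in N, time in s.
With the tool pointing down it reaches from about 0.275 to 0.825 m from the base axis. Payload 4.9 kg.
Tool frame: the origin (TCP) lies at the very end of the fingers, on their centre line; the grasp point (between the pads) lies 19 mm behind it; z points along the fingers, y is the line along which they close (so a half turn about z gives the same grasp; the last joint's range is limited). The gripper opens to 85 mm and grips with 20 to 120 N. Pads are 22 mm wide; open, the fingers measure 114 mm over their backs; the gripper's body (76 mm by 85 mm) begins 54 mm behind the grasp point. The pads swing forward as they close: fully open they stand 13 mm farther back than shut.
Start: joints at [1.07, 0.326, -0.193, 1.052, 0, 1.437], TCP at [0.197, 0.513, 0.231] pointing down, gripper open.
Joint ranges: [-2.65, 2.65], [-0.97, 1.79], [-1.3, 1.35], [-1.93, 2.1], [-1.47, 1.37], [-3.14, 3.14]. Speed limits (rad/s): [2.57, 2.57, 3.14, 3.14, 3.14, 3.14].

INTERFACE

Orientations are given as a unit quaternion [x, y, z, w].
In Python, from rig import bot gives the robot as it stands. Calls block until the motion is done:
- bot.goto(position, orientation): joint-space move of the TCP to a pose.
- bot.move_l(position, feed=0.15, attitude=None): straight line of the TCP; attitude=None keeps the orientation; feed is the mean speed in m/s.
- bot.move_joints(angles): joint-space move.
- bot.move_gripper(opening, squeeze=None): finger opening in m; squeeze is the grip in N (None keeps the last); returns when the fingers have stopped.
- bot.dwell(seconds).
- bot.solve_ik(position, orientation): joint angles nearest the present ones, or None.
- bot.snapshot(name): name is "side" or "top" or "wrist"; returns (picture, depth): 480x640x3 uint8, blue, green, red; 480x640 float32, m along the optical axis (not along the pixel's ray), 0 where there is no reading.
- bot.get_calibration(name): a dict with "fx", "fy", "cx", "cy" (pixels), "world_from_camera" (4x4, takes a point from camera to world coordinates); the wrist camera has in their place "tool_from_camera" (4x4, takes a point from camera to tool coordinates, whose origin is the TCP and whose axes are the flange's). Camera axes: x right, y down, z forward; pixel columns grow to the right and rows downward; lengths in m; the calibration is good to about 2 mm. The wrist camera is an equidistant fisheye: a pixel r from the principal point sees the ray r / f radians off the axis. A picture is of the moment at which its call begins: read the wrist's pose just before it. get_calibration takes no time and is no camera call.
A pose or a line that the arm cannot do raises bot.IKError and nothing moves.
- bot.finish_job(): hands the job in; it is judged then, once.
Readings, each from a call of its own:
- bot.get_clock(): time.
- bot.get_joints(): joint angles.
- bot.get_qd(): joint speeds.
- bot.get_joint_torque(): joint torques, N m.
- bot.get_tcp_pos(): TCP position.
- bot.get_tool_rot(): TCP orientation.
- bot.get_ft_force(): force on the tool from outside, world axes, zero at the start.
- bot.get_moment(): the same for the moment, N m.
- bot.get_grip_width(): finger opening in m.
- bot.get_grip_force(): force on a finger pad.
Only numpy, scipy, OpenCV 4.12 (cv2) and the standard library are available. Lean on these libraries where they do the work, as an engineer would, in place of code of your own. Each camera call takes 0.05 s, during which the arm holds its last target. There are 200 camera calls.

TASK

Run a fingertip along the top of the brass rail of the glass-bar rack, starting over the first gap at the red post's end and counting every gap, filled or empty, so that you touch the rail over the first, then the second, then the third gap. Then push the blue glass bar along the bench, without lifting it, into that third gap until it is fully home against the back plate, and come clear of it. Leave the other bars, the tumbler and the tin where they are.

Things in the scene. Friction and masses are not known exactly. Their poses are not given: they have to be found in the camera images.
- rack: Fixed bar rack. 7 upright plates, 4 thick, 45 high, 70 deep (mm), 44 apart, make 6 gaps 40 clear, centred at y = -110, -66, -22, 22, 66, 110. No floor: bars slide on the bench. Origin: bench level, middle of the mouth plane; x points into the gaps (away from the robot), y along the row. Grey back plate stops a bar at x = 70. Brass rail along y above the plates at x = 45, top 59 high.
- red_end: Fixed red post with a ball top, 30 x 26 x 75 mm, just beyond one end of the rack (152 mm from its middle along y, at its x = 45 mm). Counting starts at this end. It may be at either end; a like grey post stands at the other. Origin: centre of its foot.
- blue_bar_center (a point): Centre of the loose cobalt-blue square glass bar, 90 x 28 x 28 mm, about 0.18 kg, lying on the bench between robot and rack; x is its long axis (roughly towards the rack), z up; centre 14 mm above the bench. Slides when pushed with 1 to 2 N. Fully home, its front end meets the back plate and 20 mm stick out of the mouth.
- rail_1: A sixth of the rigid brass rail: round rod 14 mm thick, 44 mm long, right over gap 1 counted from the rack's -y side (not from the red post). Origin on the rod's axis over mid-gap, 52 mm above the bench (top of rod 59 mm); axes as the rack's. The six join into one smooth rail.
- rail_2: A sixth of the rigid brass rail: round rod 14 mm thick, 44 mm long, right over gap 2 counted from the rack's -y side (not from the red post). Origin on the rod's axis over mid-gap, 52 mm above the bench (top of rod 59 mm); axes as the rack's. The six join into one smooth rail.
- rail_3: A sixth of the rigid brass rail: round rod 14 mm thick, 44 mm long, right over gap 3 counted from the rack's -y side (not from the red post). Origin on the rod's axis over mid-gap, 52 mm above the bench (top of rod 59 mm); axes as the rack's. The six join into one smooth rail.
- rail_4: A sixth of the rigid brass rail: round rod 14 mm thick, 44 mm long, right over gap 4 counted from the rack's -y side (not from the red post). Origin on the rod's axis over mid-gap, 52 mm above the bench (top of rod 59 mm); axes as the rack's. The six join into one smooth rail.
- rail_5: A sixth of the rigid brass rail: round rod 14 mm thick, 44 mm long, right over gap 5 counted from the rack's -y side (not from the red post). Origin on the rod's axis over mid-gap, 52 mm above the bench (top of rod 59 mm); axes as the rack's. The six join into one smooth rail.
- rail_6: A sixth of the rigid brass rail: round rod 14 mm thick, 44 mm long, right over gap 6 counted from the rack's -y side (not from the red post). Origin on the rod's axis over mid-gap, 52 mm above the bench (top of rod 59 mm); axes as the rack's. The six join into one smooth rail.
- amber_bar_center (a point): Centre of a loose amber glass bar of the same size, stored in the gap at the rack's -y end; leave alone.
- green_bar_center (a point): Centre of a loose green glass bar of the same size, stored in the gap at the rack's +y end; leave alone.
- tumbler: Loose clear glass tumbler, 68 mm across, 95 mm high, standing to one side of the work; leave alone. Origin: centre of its underside.
- tin: Loose closed steel tin with a pale label and white top, 60 mm across, 85 mm high, standing to the other side; leave alone. Origin: centre of its underside.
- blue_bar: The same blue bar; origin at the centre of its underside, axes as above.
There are look-alikes about, which are no part of the job. Of the things that look like the blue_bar, the larger one is meant. Leave any pink look-alike of the red_end alone.

How it is judged:
By the outcome, as a careful person would: the job done as asked, in the order asked, and still so for the second after the job is handed in, with the robot touching nothing.
It also fails if it takes over 64 s, if anything falls off the work surface, if the arm or the gripper's body presses on something with over 40 N, if the wrist force passes 120 N, or if a joint passes its speed limit or range.

## Working session

There is one attempt and no reset: what is moved stays moved. The work goes in short steps, each a Python script; the robot and the scene stay as the last script left them, time stands still between calls to the robot, and variables do not carry over. Pictures are saved under pics/ and viewed, at most 10 in all, crops included, and the job is handed in when it is done.

```bash
mkdir -p pics; ls; python3 - <<'E'
from rig import bot
import cv2,numpy as np
for n in("top","side"):
    p,d=bot.snapshot(n); cv2.imwrite(f"pics/{n}0.png",p); np.save(f"{n}0.npy",d)
    c=bot.get_calibration(n); print(n,c)
print(bot.get_clock(),bot.get_tool_rot())
E
```

```text
pics
top {'fx': 598.1027182230174, 'fy': 598.1027182230174, 'cx': 323.43374163263957, 'cy': 233.96328956233373, 'world_from_camera': array([[-0.01048373, -0.98767622,  0.15615945,  0.40606206],
       [-0.99994068,  0.0098935 , -0.00455648,  0.0064797 ],
       [ 0.00295536, -0.15619796, -0.98772135,  1.04344473],
       [ 0.        ,  0.        ,  0.        ,  1.        ]])}
side {'fx': 505.1343776155838, 'fy': 505.1343776155838, 'cx': 319.64637172818567, 'cy': 239.5843933856185, 'world_from_camera': array([[ 0.69025749, -0.45922694,  0.5591558 ,  0.03369833],
       [-0.72343537, -0.42345009,  0.54528092, -0.55225891],
       [-0.01363312, -0.78089733, -0.62451061,  0.68862985],
       [ 0.        ,  0.        ,  0.        ,  1.        ]])}
0.1 [ 1.82376585e-01  9.83228431e-01 -7.63432162e-04 -2.27253501e-04]
```

View pics/top0.png

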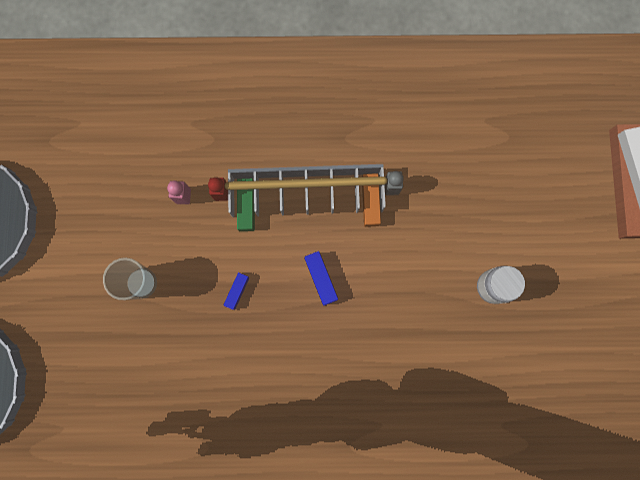

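View pics/side0.png

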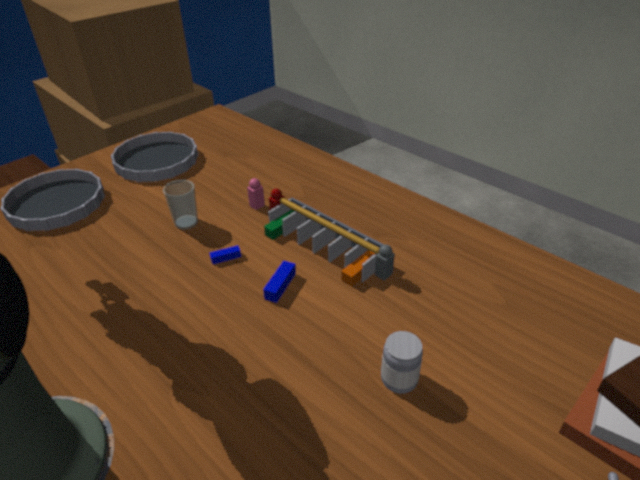

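Top view: the red post is at (217,188), just off the rack's left (+y) end. The pink look-alike is at (177,190) and the grey post at (395,181). There are two blue bars: (321,279) is larger and (236,291) is smaller, so the larger one at (321,279) is meant. I'll confirm this in an enlarged crop.

```bash
cat > h.py <<'E'
import numpy as np,cv2
from rig import bot
def ray(c,u,v,z):
    "pixel -> world point at height z"
    T=c["world_from_camera"]; d=T[:3,:3]@[(u-c["cx"])/c["fx"],(v-c["cy"])/c["fy"],1]
    return T[:3,3]+d*(z-T[2,3])/d[2]
def blobs(p,lo,hi,mn=150):
    m=cv2.inRange(cv2.cvtColor(p,cv2.COLOR_BGR2HSV),lo,hi)
    return [c for c in cv2.findContours(m,cv2.RETR_EXTERNAL,cv2.CHAIN_APPROX_NONE)[0] if cv2.contourArea(c)>mn]
E
python3 - <<'E'
from h import *
p=cv2.imread("pics/top0.png"); c=bot.get_calibration("top")
for nm,lo,hi in(("blue",(110,150,60),(130,255,255)),("green",(50,100,40),(80,255,255)),("amber",(8,200,150),(14,255,255))):
    for k in blobs(p,lo,hi):
        w=np.array([ray(c,u,v,.028)[:2] for u,v in k[:,0]],np.float32)
        r=cv2.minAreaRect(w); print(nm,cv2.minAreaRect(k)[0],r, cv2.boxPoints(r).round(4).tolist())
cr=cv2.resize(p[155:315,160:425],None,fx=3,fy=3,interpolation=cv2.INTER_CUBIC); cv2.imwrite("pics/crop0.png",cr)
E
```

```text
blue (235.42466735839844, 290.46575927734375) ((0.4713797867298126, 0.15175189077854156), (0.018369344994425774, 0.06034761294722557), 65.93732452392578) [[0.4401000142097473, 0.15569999814033508], [0.4952000081539154, 0.13109999895095825], [0.5026999711990356, 0.1477999985218048], [0.44760000705718994, 0.17239999771118164]]
blue (320.5862121582031, 277.9654846191406) ((0.49124962091445923, 0.007517427206039429), (0.0890904888510704, 0.027117611840367317), 21.11357307434082) [[0.4447999894618988, 0.004100000020116568], [0.4546000063419342, -0.021199999377131462], [0.5376999974250793, 0.010900000110268593], [0.527899980545044, 0.03620000183582306]]
green (244.5, 210.0) ((0.6100901365280151, 0.1377938687801361), (0.0257798470556736, 0.06694920361042023), 89.43781280517578) [[0.5764999985694885, 0.12520000338554382], [0.6434000134468079, 0.12460000067949295], [0.6437000036239624, 0.15039999783039093], [0.57669997215271, 0.1509999930858612]]
```

View pics/crop0.png

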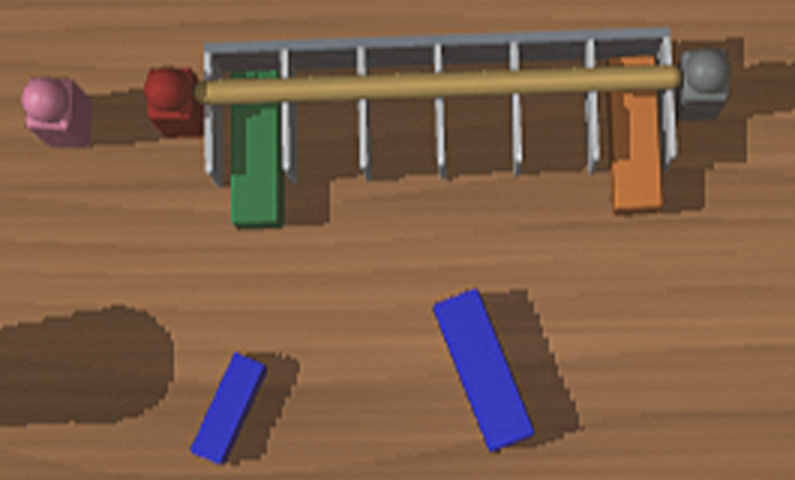

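The crop confirms two blue bars. The larger, at crop (483,370), is about 89×27 mm, which matches the target; the smaller is only 60×18 mm. The red post at crop (170,100) is on the green-bar side, with pink beyond it. So gap 1 is the green bar's gap (rack y=+110), gap 2 is +66 and gap 3 is +22, which is empty. Next: rack pose from the rail ends and plate tops.

```bash
python3 - <<'E'
from h import *
c=bot.get_calibration("top")
W=lambda u,v,z: ray(c,160+(u+.5)/3-.5,155+(v+.5)/3-.5,z)[:2]
a,b=W(202,92,.052),W(679,77,.052); print("rail",a,b,np.linalg.norm(a-b))
y=(a-b)/np.linalg.norm(a-b); yaw=np.arctan2(-y[0],y[1]); x=np.array([y[1],-y[0]])
O=(a+b)/2-.045*x; print("yaw",np.degrees(yaw),"O",O)
# plates' back tops (x=70,z=45)
P=np.array([W(u,v,.045) for u,v in((208,51),(284,49),(361,47),(437,44),(514,42),(590,39),(667,37))])
print([( (p-O)@x, (p-O)@y) for p in P.round(4)])
for u,v,z in((236,224,.0),(283,225,0),(613,210,0),(660,210,0)): p=W(u,v,z); print("stored bar front",(p-O)@x,(p-O)@y)
np.savez("rack.npz",O=O,x=x,y=y,yaw=yaw)
bc=np.array([.4912,.0075]); print("bar rack",(bc-O)@x,(bc-O)@y, 21.1-np.degrees(yaw))
for g in(110,66,22): print(g,O+.045*x+g/1e3*y)
E
```

```text
rail [0.64811007 0.16488994] [ 0.65420123 -0.10560483] 0.270563342777279
yaw 1.290001889497469 O [0.60616706 0.02862947]
[(np.float64(0.07073859137842857), np.float64(0.13271163285765436)), (np.float64(0.07045910376404521), np.float64(0.08920689878567771)), (np.float64(0.07026833436586812), np.float64(0.04520004014936149)), (np.float64(0.07058644339548922), np.float64(0.0015818236951634466)), (np.float64(0.07039342270949257), np.float64(-0.04252500959645677)), (np.float64(0.07071153173911368), np.float64(-0.08614322605065482)), (np.float64(0.07051625976529746), np.float64(-0.13035003399757902))]
stored bar front -0.022559337852519495 0.12391338133032773
stored bar front -0.024056442859072463 0.09625258476990216
stored bar front -0.02141072595180768 -0.0985202204708236
stored bar front -0.02231211681662693 -0.12625906048098215
bar rack -0.11541360513358397 -0.018535878638413144 19.809998110502534
110 [0.64867924 0.13961467]
66 [0.6496698  0.09562583]
22 [0.65066037 0.05163698]
```

```bash
cat >> h.py <<'E'
R=np.load("rack.npz"); O=R["O"]+.0013*R["y"]; yaw=float(R["yaw"])
def P(x,y,z): return list(O+x/1e3*R["x"]+y/1e3*R["y"])+[z/1e3]
def Q(psi=0): a=(yaw+psi)/2; return [-np.sin(a),np.cos(a),0,0]
def rk(p): d=np.array(p)[:2]-O; return np.round([1e3*d@R["x"],1e3*d@R["y"],1e3*p[2]],1)
E
python3 - <<'E'
from h import *
bot.move_gripper(0.0)
bot.goto(P(45,106,180),Q()); bot.move_l(P(45,106,68),.12)
f0=np.array(bot.get_ft_force()); print(f0,bot.get_clock())
z=64.
while z>54:
    bot.move_l(P(45,106,z),.03); f=np.array(bot.get_ft_force())-f0
    if f[2]>2: break
    z-=1 if z>61 else .5
print("contact",z,f,rk(bot.get_tcp_pos()),bot.get_clock())
E
```

```text
[ 0.11143793  0.47561743 -0.4391936 ] 4.0667
contact 58.5 [-1.15616681 -1.02334733  5.50198655] [ 45.1 106.   59. ] 6.35
```

```bash
python3 - <<'E'
from h import *
z=58.4
for y in np.arange(98,19,-7.):
    bot.move_l(P(45,y,z),.04); f=np.array(bot.get_ft_force())
    z+= .15 if f[2]>9 else (-.3 if f[2]<3 else 0)
    print(y,z,f.round(1),rk(bot.get_tcp_pos())[2])
bot.move_l(P(45,21,z),.04); bot.move_l(P(45,21,90),.12)
print(bot.get_clock())
bot.goto(P(-122,-78,90),Q()); bot.move_l(P(-122,-78,6),.12)
f0=np.array(bot.get_ft_force())
bot.move_l(P(-122,-14,6),.06); print((np.array(bot.get_ft_force())-f0).round(2),rk(bot.get_tcp_pos()),bot.get_clock())
p,d=bot.snapshot("top"); cv2.imwrite("pics/top1.png",p)
cv2.imwrite("pics/crop1.png",cv2.resize(p[155:335,160:425],None,fx=3,fy=3,interpolation=cv2.INTER_CUBIC))
E
```

```text
98.0 58.4 [0.5 3.1 5.7] 59.0
91.0 58.4 [0.4 2.3 5.6] 59.0
84.0 58.4 [-0.1  1.9  5.6] 59.0
77.0 58.4 [-0.7  2.7  5. ] 59.0
70.0 58.4 [-0.3  1.1  5.4] 58.9
63.0 58.4 [0.4 3.4 5.9] 58.9
56.0 58.4 [0.1 1.4 5.2] 59.0
49.0 58.4 [0.8 1.8 6.2] 59.0
42.0 58.4 [-0.1  2.3  5.9] 59.0
35.0 58.4 [-0.1  2.1  5.3] 58.9
28.0 58.4 [-1.   2.8  5.8] 58.9
21.0 58.4 [0.4 2.2 6.1] 58.9
10.9417
[-0.9   0.38  1.33] [-121.9  -14.     6. ] 13.8083
```

View pics/crop1.png

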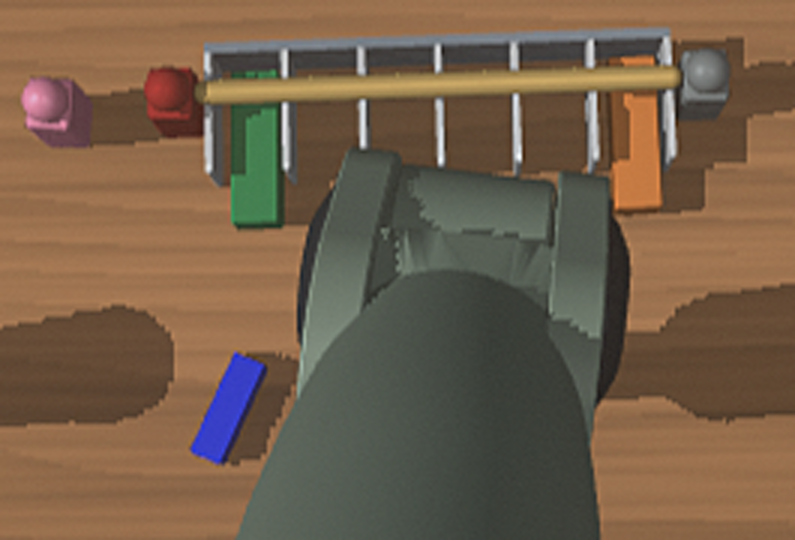

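The arm hides the bar here; the rail slide held contact at about 5–6 N throughout. I'll back off sideways and measure.

```bash
cat >> h.py <<'E'
def bar(name="top",save=None):
    p,_=bot.snapshot(name); c=bot.get_calibration(name)
    if save: cv2.imwrite(save,p)
    out=[]
    for k in blobs(p,(110,150,60),(130,255,255)):
        w=np.array([rk(ray(c,u,v,.028))[:2] for u,v in k[:,0]],np.float32)
        (ctr,(a,b),th)=cv2.minAreaRect(w)
        if b>a: a,b,th=b,a,th-90
        th=(th+90)%180-90
        out.append((np.round(ctr,1),round(a,1),round(b,1),round(th,1)))
    return sorted(out,key=lambda o:-o[1]*o[2])
E
python3 - <<'E'
from h import *
bot.move_l(P(-122,-40,6),.15); bot.move_l(P(-122,-170,110),.25)
print(bar("top","pics/top2.png"),bot.get_clock())
E
```

```text
[(array([-110.1,   14.1]), 87.0, 25.7, -1.6), (array([-132. ,  124.8]), 60.4, 18.5, -25.8)] 15.05
```

View pics/top2.png

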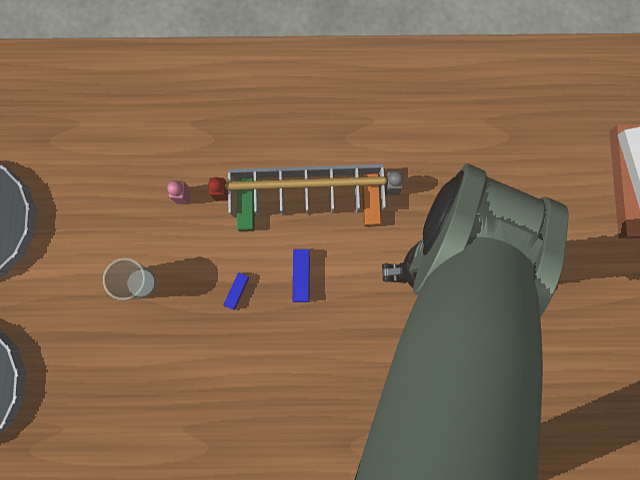

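The bar is now square to the rack, with its centre at pixel (301,275). It needs about 8 mm more sideways, then the push from behind.

```bash
python3 - <<'E'
from h import *
bot.goto(P(-112,-40,30),Q()); bot.move_l(P(-112,-40,6),.1)
bot.move_l(P(-112,-6.1,6),.06)
bot.move_l(P(-112,-40,6),.15); bot.move_l(P(-150,-150,110),.25)
print(bar(),bot.get_clock())
E
```

```text
[(array([-109.8,   23.3]), 87.0, 27.1, -1.6), (array([-132. ,  124.8]), 60.4, 18.4, -25.3)] 18.0167
```

```bash
python3 - <<'E'
from h import *
bot.goto(P(-195,23,110),Q()); bot.move_l(P(-195,23,6),.15)
f0=np.array(bot.get_ft_force())
bot.move_l(P(-110,23,6),.06); print((np.array(bot.get_ft_force())-f0).round(2),rk(bot.get_tcp_pos()))
print(bar("side"))
bot.move_l(P(-135,23,6),.15);bot.move_l(P(-170,-120,110),.25)
print(bar("top","pics/top3.png"),bot.get_clock())
E
```

```text
[ 0.2  -0.2  -0.79] [-110.1   23.     6.1]
[(array([-61.3,   2.8]), 111.8, 42.9, 18.3), (array([-142.8,  105.9]), 59.9, 37.8, -26.0)]
[(array([-56.5,  24.7]), 89.1, 27.1, 0.2), (array([-132. ,  124.8]), 60.3, 18.4, -25.2)] 22.4667
```

```bash
python3 - <<'E'
from h import *
bot.goto(P(-135,23,60),Q()); bot.move_l(P(-135,23,6),.12)
f0=np.array(bot.get_ft_force()); x=-113.
while x<-22:
    bot.move_l(P(x,23,6),.05); f=(np.array(bot.get_ft_force())-f0)
    print(x,f.round(1),rk(bot.get_tcp_pos()))
    if -f[:2]@R["x"]>8: break
    x+=10 if x<-45 else 1.5
print(bot.get_clock())
E
```

```text
-113.0 [-2.   0.  -1.3] [-113.    23.1    5.9]
-103.0 [-1.3  0.5 -0.4] [-102.5   23.     6. ]
-93.0 [-0.7  0.8  0. ] [-92.3  23.    6. ]
-83.0 [-1.4  0.8  0.1] [-82.3  22.9   6.1]
-73.0 [-1.1  0.9 -0.9] [-72.3  23.    6.1]
-63.0 [ 0.2  0.4 -1.1] [-62.3  23.    6.1]
-53.0 [-1.6  0.7  0.2] [-52.3  22.9   6.1]
-43.0 [ 0.7 -0.3 -0.6] [-42.3  23.    6.1]
-41.5 [-0.3  0.7 -0.6] [-41.5  23.    6. ]
-40.0 [-0.3  1.   0.1] [-40.1  23.    6. ]
-38.5 [-1.5  0.4 -1.3] [-38.4  23.    6. ]
-37.0 [-0.7  1.  -0.8] [-36.8  23.    6. ]
-35.5 [-1.4  0.5  0.1] [-35.2  23.    6. ]
-34.0 [-1.1  0.   0. ] [-33.7  23.    6. ]
-32.5 [-0.8  0.6  0.1] [-32.2  23.    6. ]
-31.0 [-0.7  0.2 -1.2] [-30.8  23.    6. ]
-29.5 [-0.5  0.4 -1.3] [-29.3  23.    6. ]
-28.0 [-3.5  0.4  1.4] [-28.8  23.    5.8]
-26.5 [-7.3 -0.2  4.2] [-28.8  23.    5.7]
-25.0 [-11.4  -1.8   6.6] [-28.8  23.1   5.5]
29.775
```

The bar stopped hard at x=-28.8, as expected for home against the back plate. I'll retreat and check.

```bash
python3 - <<'E'
from h import *
bot.move_l(P(-70,23,6),.1);bot.move_l(P(-90,23,110),.2);bot.goto(P(-170,-160,180),Q())
p,_=bot.snapshot("top"); cv2.imwrite("pics/top4.png",p)
cv2.imwrite("pics/crop4.png",cv2.resize(p[155:315,160:425],None,fx=3,fy=3,interpolation=cv2.INTER_CUBIC))
c=bot.get_calibration("top")
print(bar(),bot.get_clock(),bot.get_ft_force())
E
```

```text
[(array([ 9.8, 23. ]), 65.4, 26.0, -1.3), (array([-132. ,  124.8]), 60.4, 18.4, -25.3)] 32.0167 [ 1.21428468  0.22522731 -0.58243765]
```

View pics/crop4.png

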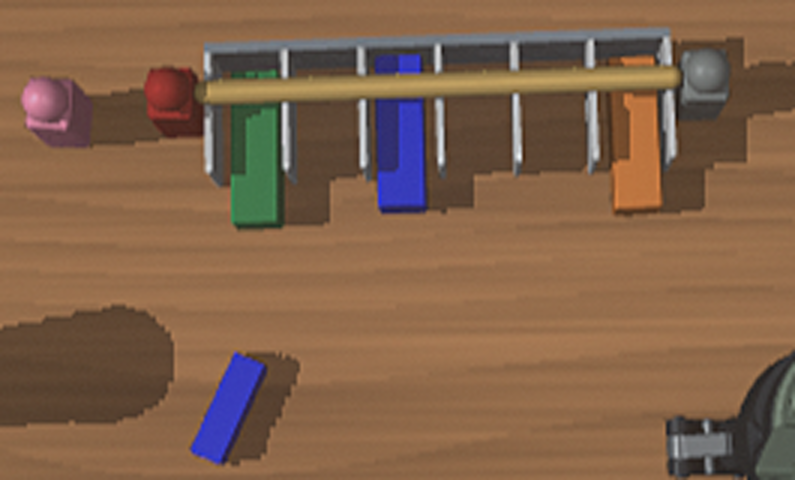

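The blue bar (crop 402,130) is in the third gap from the red post and sticks out as far as the amber bar does. The green, amber and small blue bars haven't moved, and the arm is clear.

```bash
python3 -c "
from rig import bot
print(bot.finish_job())"
```

```text
the job is handed in; nothing more can be done
None
```

I ran the fingertip along the rail over gaps 1, 2 and 3 from the red post, then pushed the large blue bar into gap 3 until it stopped hard against the back plate; the arm is clear, and the job was handed in after about 32 s on the robot's clock.

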